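# Clip the phone's back cover shut all round

## Task

The repaired phone lies face down on the mat with its back cover laid on but not clipped in: most of its two long edges still stands proud. With a fingertip, press down around the rim of the cover, section by section, until all six sections (four corners and the middle of each long edge) have clicked down flush and stay down. Press firmly but do not bear down hard enough to crack the screen underneath, do not pick the phone up or push it away from its place, and leave the tools and parts around it where they are.

Things in the scene. Friction and masses are not known exactly. Their poses are not given: they have to be found in the camera images.
- phone: Phone face down, 162 x 78 x 9.6 mm, 0.3 kg, loose; dark frame, light grey back cover. Origin: centre of underside; x along it to the camera end, y to its left long edge, z up. Black camera bar 40 x 12 mm, 3 mm high, on the middle line 52 mm towards +x. The cover's 14 mm wide middle strip lies home; each side of it are 3 sections in a row, 54 mm long, 32 mm wide, out to the long edge.
- top_left (a joint): Tilt of the camera-end corner section on the phone's left side, rad: 0 = clicked down flush, about 0.11 = standing proud (hinged at the middle strip, long edge 3.5 mm up, dark gap below). Pressed downward at its spot it resists up to about 7 N, then snaps down by itself and stays; let go before that, it springs back up.
- top_left_spot (a point): Point on the upper face of that section, 7 mm in from the long edge, midway along the section: x = 54, y = 32 mm in the phone's frame, at 9.6 mm height above the phone's origin when clicked down and 2.7 mm higher when proud. Axes: x along the phone, z up from the section's face.
- top_right (a joint): Tilt of the camera-end corner section on the phone's right side, rad: 0 = clicked down flush, about 0.11 = standing proud (hinged at the middle strip, long edge 3.5 mm up, dark gap below). Pressed downward at its spot it resists up to about 7 N, then snaps down by itself and stays; let go before that, it springs back up.
- top_right_spot (a point): Point on the upper face of that section, 7 mm in from the long edge, midway along the section: x = 54, y = -32 mm in the phone's frame, at 9.6 mm height above the phone's origin when clicked down and 2.7 mm higher when proud. Axes: x along the phone, z up from the section's face.
- mid_left (a joint): Tilt of the middle section on the phone's left side, rad: 0 = clicked down flush, about 0.11 = standing proud (hinged at the middle strip, long edge 3.5 mm up, dark gap below). May be clicked down already at the start. Pressed downward at its spot it resists up to about 7 N, then snaps down by itself and stays; let go before that, it springs back up.
- mid_left_spot (a point): Point on the upper face of that section, 7 mm in from the long edge, midway along the section: x = 0, y = 32 mm in the phone's frame, at 9.6 mm height above the phone's origin when clicked down and 2.7 mm higher when proud. Axes: x along the phone, z up from the section's face.
- mid_right (a joint): Tilt of the middle section on the phone's right side, rad: 0 = clicked down flush, about 0.11 = standing proud (hinged at the middle strip, long edge 3.5 mm up, dark gap below). May be clicked down already at the start. Pressed downward at its spot it resists up to about 7 N, then snaps down by itself and stays; let go before that, it springs back up.
- mid_right_spot (a point): Point on the upper face of that section, 7 mm in from the long edge, midway along the section: x = 0, y = -32 mm in the phone's frame, at 9.6 mm height above the phone's origin when clicked down and 2.7 mm higher when proud. Axes: x along the phone, z up from the section's face.
- bot_left (a joint): Tilt of the charging-port-end corner section on the phone's left side, rad: 0 = clicked down flush, about 0.11 = standing proud (hinged at the middle strip, long edge 3.5 mm up, dark gap below). Pressed downward at its spot it resists up to about 7 N, then snaps down by itself and stays; let go before that, it springs back up.
- bot_left_spot (a point): Point on the upper face of that section, 7 mm in from the long edge, midway along the section: x = -54, y = 32 mm in the phone's frame, at 9.6 mm height above the phone's origin when clicked down and 2.7 mm higher when proud. Axes: x along the phone, z up from the section's face.
- bot_right (a joint): Tilt of the charging-port-end corner section on the phone's right side, rad: 0 = clicked down flush, about 0.11 = standing proud (hinged at the middle strip, long edge 3.5 mm up, dark gap below). Pressed downward at its spot it resists up to about 7 N, then snaps down by itself and stays; let go before that, it springs back up.
- bot_right_spot (a point): Point on the upper face of that section, 7 mm in from the long edge, midway along the section: x = -54, y = -32 mm in the phone's frame, at 9.6 mm height above the phone's origin when clicked down and 2.7 mm higher when proud. Axes: x along the phone, z up from the section's face.
- screwdriver: Bystander: steel micro screwdriver, 145 mm long, 9 mm thick, lying beside the phone's left edge. Origin: middle of its underside, x along it to the tip.
- port_board: Bystander: black phone charging port board, 46 x 20 mm, 5 mm high at the steel port, lying beside the phone's right edge. Origin: centre of its underside, x along it, away from the port.
- wedge: Bystander: orange plastic opening wedge, 90 x 18 x 8 mm, lying beside the phone's right edge. Origin: middle of its underside, x along it to the thin end.
- tweezers: Bystander: steel tweezers, 120 x 8 x 9 mm, lying beyond the screwdriver. Origin: middle of the underside, x along them to the points.
- cup: Bystander: white ceramic cup with screws, 68 mm across, 42 mm high, on the table beside the mat. Origin: centre of its underside.
- case: Bystander: clear plastic hinged parts case with a press-button catch on its front (-x) side, 90 x 130 x 36 mm, shut, on the table beside the mat. Origin: centre of its underside.
- lifter: Bystander: small black suction cup with a steel pull ring, 52 mm across, 45 mm high, on the table beside the mat. Origin: centre of its underside.
- mat: Dark padded silicone work mat, 360 x 500 x 5 mm, staying in place (it gives about 1 mm under a firm press), on which the phone and the small tools lie. Origin: centre of its underside, y along its long side.

How it is judged:
By the outcome, as a careful person would: the job done as asked, in the order asked, and still so for the second after the job is handed in, with the robot touching nothing.
It also fails if it takes over 51 s, if anything falls off the work surface, if the arm or the gripper's body presses on something with over 40 N, if the wrist force passes 120 N, or if a joint passes its speed limit or range.

## Robot

A 6-joint arm with a two-finger parallel gripper is mounted at the origin on the work surface. World frame = base frame: x ahead of the robot, y to its left, z up, the work surface at z = 0. Lengths are in m, angles in rad, forces in N, time in s.
With the tool pointing down it reaches from about 0.25 to 0.775 m from the base axis. Payload 8.9 kg.
Tool frame: the origin (TCP) lies on the centre line of the jaws, within the pads' length; the fingertips stand 17 mm ahead of it and the grasp point (between the pads) lies 2 mm behind it; z points along the fingers, y is the direction in which the jaws open and shut (so a half turn about z gives the same grasp; the last joint's range is limited). The gripper opens to 85 mm and grips with 20 to 120 N. Pads are 22 mm wide; open, the fingers measure 114 mm over their backs; the gripper's body (76 mm by 85 mm) begins 54 mm behind the grasp point. The pads swing forward as they close: fully open they stand 13 mm farther back than shut.
Start: joints at [-1.402, 0.291, -0.153, 1.127, 0, 1.431], TCP at [0.159, -0.5, 0.248] pointing down, gripper open.
Joint ranges: [-2.52, 2.52], [-0.91, 1.74], [-1.3, 1.37], [-1.96, 2.02], [-1.52, 1.47], [-3.14, 3.14]. Speed limits (rad/s): [2.22, 2.22, 2.79, 3.14, 3.14, 3.14].

## Interface

Orientations are given as a unit quaternion [w, x, y, z].
In Python, from rig import bot gives the robot as it stands.
- The arm moves only by the tool jog_arm, never from a script. Its argument "series" is a list of rows, each a list of 7 numbers: the shift along the tool's x, y, z normalised to -1 to 1, where 1 is 0.25 m, then the turn, a rotation vector about the tool's x, y, z normalised to -1 to 1, where 1 is pi rad, then the finger opening in mm, from 0 to 85.4. In form: [[dx, dy, dz, wx, wy, wz, grip], ...]. A call has 1 to 12 rows; each row is the pose to reach, as a shift and turn from the pose commanded when the call began, along the tool's axes at that moment, turning the shorter way round; what a row does not reach only later rows make up. A row lasts 1/12 s, in which the tool goes at most 41.7 mm and 7.16 degrees, less where a joint would pass 70% of its speed; a pose out of reach is approached as far as the arm can. A call with a number of a shift or a turn outside -1 to 1 is refused whole. A call with a gripper value outside its range is refused whole. The fingers move at their own pace and stop on an object; "newtons" is the grip in N (left out, the last holds). Time passes only in rows, so rows that repeat a pose let the fingers close. It gives the time, the measured TCP pose, the force and the opening at its end, in the units of the state.
- bot.read_state(): the state, without advancing time (a new reading comes with each control period).
- bot.capture(name): name is "scene" or "top" or "wrist"; returns (picture, depth): 400x640x3 uint8, red, green, blue; 400x640 float32, m along the optical axis (not along the pixel's ray), 0 where there is no reading.
- bot.camera_params(name): a dict with "K" (3x3 intrinsics, pixels), "world_from_camera" (4x4, takes a point from camera to world coordinates). Camera axes: x right, y down, z forward; pixel columns grow to the right and rows downward; lengths in m; the calibration is good to about 2 mm. The wrist camera is an equidistant fisheye: a pixel r from the principal point sees the ray r / f radians off the axis. A picture is of the moment at which its call begins: read the wrist's pose just before it. camera_params takes no time and is no camera call; for the wrist camera it gives the pose at the moment of the call.
- bot.hand_in(): hands the job in, once; it reports no verdict.
Trained networks look in the newest picture that a camera, given by its name, has taken for a name from the list of things; names that differ only in an ending like _2 or _b are one class to them, and where a whole thing is asked for, a point or a joint stands for the part that bears it (a point fixed in the world has none). Each returns a list of dicts, best first, with "confidence" (0 to 1); they miss things now and then, are a little off and sometimes report something else, mostly with a low value. They report only what shows in the picture. A call takes as long as a camera call.
- bot.outline_of(camera, name): "pixels" (400x640 bool, what is visible of it) and "centre" ([column, row] in pixels, amid what is visible of it).
The state is a dict: "time_s": time; "joints": joint angles; "dq": joint speeds; "tau": joint torques, N m; "tcp_pos": TCP position; "ee_rot": TCP orientation; "ft_force": force on the tool from outside, world axes, zero at the start; "moment": the same for the moment, N m; "grip_width": finger opening in m.
Only numpy, scipy, OpenCV 4.12 (cv2) and the standard library are available. Lean on these libraries where they do the work, as an engineer would, in place of code of your own. Each camera call takes 0.05 s, during which the arm holds its last target.

## Working session

There is one attempt and no reset: what is moved stays moved. The work goes in short steps, Python scripts to look and compute and a tool call to move; the robot and the scene stay as the last step left them, time stands still between calls to the robot, and variables do not carry over. Pictures are saved under pics/ and viewed, and the job is handed in when it is done.

Besides the shell and the picture viewer there is one more tool, called after "Emit:" as a command line: name --pt "numbers of a row" for each row, then --argument value for the rest. jog_arm: Moves the arm, as the interface text tells. Scaled input: -1 to 1 covers 0.25 m each way for a shift and pi rad each way for a turn. Its arguments: {"type":"object","properties":{"series":{"type":"array"},"newtons":{"type":"number"}},"required":["series"]}

```bash
mkdir -p pics; python3 - <<'E'
from rig import bot
import cv2
s=bot.read_state(); print(s)
for n in ["scene","top"]:
    im,d=bot.capture(n); cv2.imwrite(f"pics/{n}0.png",im[:,:,::-1]); p=bot.camera_params(n); print(n,p)
E
```

```text
{'time_s': 0.0, 'joints': array([-1.40226810e+00,  2.91240749e-01, -1.54098347e-01,  1.12670676e+00,
       -2.73126965e-05,  1.43150224e+00]), 'dq': array([-0.00098513,  0.00021867, -0.001593  , -0.00042482, -0.00215115,
        0.00078853]), 'tau': array([ 1.44713381e-04, -5.37140000e+01,  3.31368542e+01,  1.59050664e-02,
       -4.17010378e-04, -1.34279864e-05]), 'tcp_pos': array([ 0.1589967 , -0.49992087,  0.24776327]), 'ee_rot': array([-6.24499115e-04,  9.88178846e-01,  1.53304199e-01, -2.27868008e-05]), 'ft_force': array([ 0.2807823 , -0.28898735, -0.25379925]), 'moment': array([ 0.00587618, -0.00210981, -0.02065772]), 'grip_width': 0.08543613929301946}
scene {'K': array([[377.59516512,   0.        , 320.06725561],
       [  0.        , 377.59516512, 199.12789732],
       [  0.        ,   0.        ,   1.        ]]), 'world_from_camera': array([[-0.81546708,  0.33434196, -0.47247105,  1.10192001],
       [ 0.57875463,  0.46040691, -0.67310368,  0.80842457],
       [-0.00751787, -0.8223387 , -0.56894864,  0.73281102],
       [ 0.        ,  0.        ,  0.        ,  1.        ]])}
top {'K': array([[474.94766965,   0.        , 320.37428216],
       [  0.        , 474.94766965, 193.25584128],
       [  0.        ,   0.        ,   1.        ]]), 'world_from_camera': array([[ 0.01404968, -0.9975226 ,  0.06892945,  0.44652042],
       [-0.99972536, -0.01530693, -0.01774541,  0.00510434],
       [ 0.01875654, -0.0686612 , -0.9974637 ,  1.28328076],
       [ 0.        ,  0.        ,  0.        ,  1.        ]])}
```

View pics/top0.png

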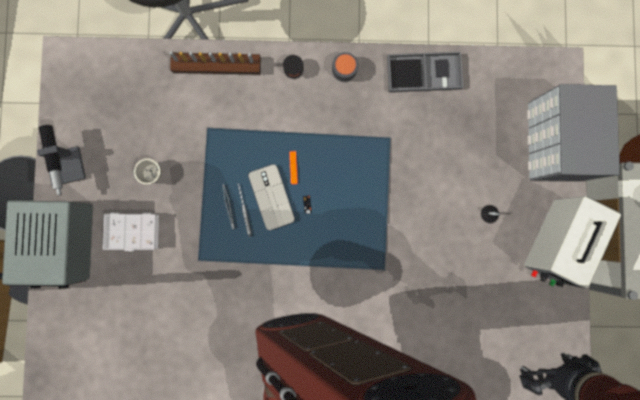

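View pics/scene0.png

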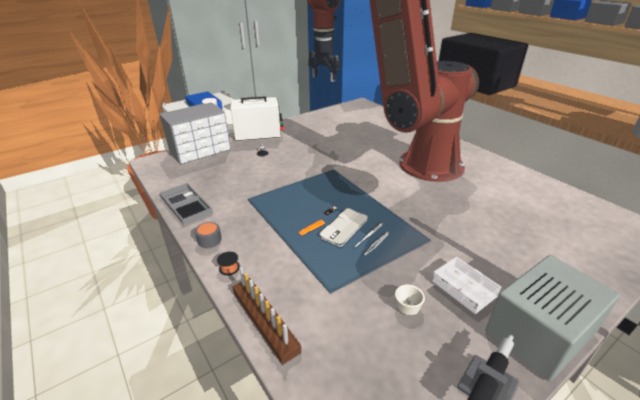

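```bash
cat > h.py <<'E'
from rig import bot
import numpy as np, cv2
from scipy.spatial.transform import Rotation as R
def ray_pt(cam,uv,z):
    p=bot.camera_params(cam);K=p["K"];T=p["world_from_camera"]
    uv=np.atleast_2d(uv).astype(float)
    d=np.c_[(uv[:,0]-K[0,2])/K[0,0],(uv[:,1]-K[1,2])/K[1,1],np.ones(len(uv))]@T[:3,:3].T
    o=T[:3,3]; return o+d*((z-o[2])/d[:,2])[:,None]
def proj(cam,P):
    p=bot.camera_params(cam);K=p["K"];T=np.linalg.inv(p["world_from_camera"])
    P=np.atleast_2d(P);c=P@T[:3,:3].T+T[:3,3]
    return np.c_[K[0,0]*c[:,0]/c[:,2]+K[0,2],K[1,1]*c[:,1]/c[:,2]+K[1,2]]
def cloud(cam,d):
    p=bot.camera_params(cam);K=p["K"];T=p["world_from_camera"]
    v,u=np.mgrid[:400,:640]
    c=np.stack([(u-K[0,2])/K[0,0]*d,(v-K[1,2])/K[1,1]*d,d],-1)
    return c@T[:3,:3].T+T[:3,3]
E
python3 - <<'E'
from h import *
im,d=bot.capture("top"); C=cloud("top",d)
print("table z",np.median(C[...,2][d>0]))
for n in ["phone","top_left","bot_left","screwdriver","port_board","wedge","tweezers","cup","case","lifter","mat"]:
    for o in bot.outline_of("top",n)[:1]:
        m=o["pixels"]; 
        r=cv2.minAreaRect(np.argwhere(m)[:,::-1].astype(np.float32))
        print(n,round(o["confidence"],2),np.round(o["centre"]),m.sum(),np.round(np.median(C[m],0),4),r)
        if n=="phone": np.save("phone_m.npy",m)
E
```

```text
table z 0.0009060282737307634
phone 0.9 [275. 198.] 1791 [0.5222 0.1135 0.0163] ((271.0657958984375, 197.01412963867188), (60.17399597167969, 30.583253860473633), 71.14684295654297)
top_left 0.49 [258. 182.] 219 [0.564  0.1531 0.0162] ((256.5, 181.0), (19.28989028930664, 11.70042610168457), 71.56504821777344)
bot_left 0.64 [270. 220.] 191 [0.4658 0.1179 0.0173] ((268.95001220703125, 218.84999084472656), (18.657434463500977, 10.75174331665039), 71.56504821777344)
screwdriver 0.71 [130. 232.] 1980 [0.4248 0.4743 0.0364] ((131.0, 232.0), (38.0, 56.0), 90.0)
wedge 0.52 [292. 167.] 210 [0.6012 0.0566 0.0118] ((293.1084289550781, 167.12611389160156), (32.19519805908203, 6.585381031036377), 86.18592071533203)
tweezers 0.27 [258. 183.] 228 [0.5641 0.1536 0.0162] ((256.4499816894531, 180.84999084472656), (19.60611915588379, 11.70042610168457), 71.56504821777344)
cup 0.72 [146. 173.] 541 [0.5851 0.4445 0.0176] ((147.5, 171.0), (24.0, 27.0), 90.0)
case 0.79 [127. 232.] 1944 [0.4261 0.4742 0.0364] ((130.6599884033203, 231.7406005859375), (55.006561279296875, 38.540687561035156), 1.5911403894424438)
lifter 0.69 [491. 216.] 281 [ 0.4853 -0.4743  0.0065] ((490.0, 214.0), (18.0, 18.0), 0.0)
mat 0.76 [303. 200.] 22230 [0.5155 0.0295 0.0054] ((294.46807861328125, 198.63284301757812), (187.41738891601562, 133.68731689453125), 2.8864188194274902)
```

```bash
python3 - <<'E'
from h import *
s=bot.read_state(); q=s["ee_rot"]; M=R.from_quat([*q[1:],q[0]]).as_matrix(); print(M.round(4))
p=bot.camera_params("wrist"); T=p["world_from_camera"]; print(p["K"],T)
print("cam in tool",M.T@(T[:3,3]-s["tcp_pos"]), (M.T@T[:3,:3]).round(3))
m=np.load("phone_m.npy"); uv=np.argwhere(m)[:,::-1]
W=ray_pt("top",uv,0.0146)[:,:2].astype(np.float32)
r=cv2.minAreaRect(W*1000); print(r)
print("camera end",ray_pt("top",[[266,178],[303,204]],0.0146))
im,d=bot.capture("top")
cv2.imwrite("pics/t1.png",cv2.resize(im[120:270,190:340,::-1],None,fx=4,fy=4,interpolation=cv2.INTER_CUBIC))
E
```

```text
[[ 0.953  0.303 -0.   ]
 [ 0.303 -0.953 -0.   ]
 [-0.     0.    -1.   ]]
[[309.70691629   0.         319.86810827]
 [  0.         309.70691629 199.11295451]
 [  0.           0.           1.        ]] [[ 3.03152239e-01 -9.10891078e-01 -2.79957433e-01  2.29914154e-01]
 [-9.52941793e-01 -2.89524555e-01 -8.98747511e-02 -4.76899252e-01]
 [ 8.11557751e-04  2.94028870e-01 -9.55796194e-01  3.72837936e-01]
 [ 0.00000000e+00  0.00000000e+00  0.00000000e+00  1.00000000e+00]]
cam in tool [ 0.07461026 -0.00085604 -0.12451648] [[ 0.    -0.956 -0.294]
 [ 1.    -0.     0.001]
 [-0.001 -0.294  0.956]]
((522.3760375976562, 114.12015533447266), (161.35765075683594, 81.3593521118164), 19.859050750732422)
camera end [[0.57290761 0.12874038 0.0146    ]
 [0.5047064  0.0285562  0.0146    ]]
```

View pics/t1.png

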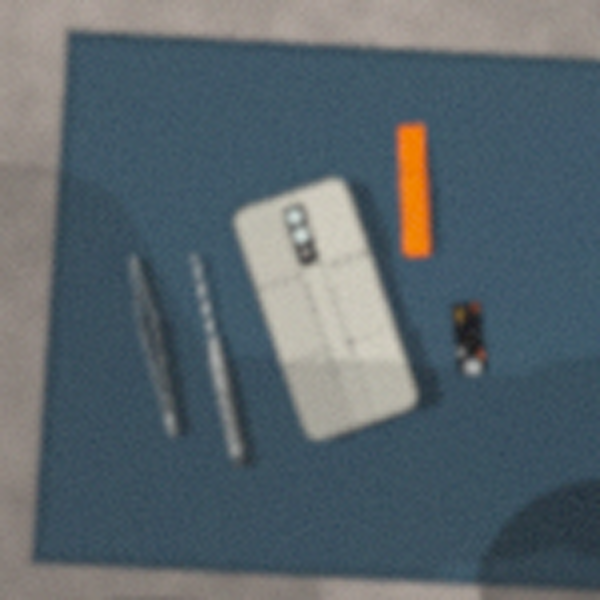

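Emit:
jog_arm --pt "1 -0.92 0 0 0 -0.25 0" --pt "1 -0.92 0 0 0 -0.25 0" --pt "1 -0.92 0 0 0 -0.25 0" --pt "1 -0.92 0 0 0 -0.25 0" --pt "1 -0.92 0 0 0 -0.25 0" --pt "1 -0.92 0 0 0 -0.25 0" --pt "1 -0.92 0 0 0 -0.25 0" --pt "1 -0.92 0 0 0 -0.25 0" --pt "1 -0.92 0 0 0 -0.25 0" --pt "1 -0.92 0 0 0 -0.25 0" --newtons 30

```text
time_s: 1.58
tcp_pos: [0.3286, -0.2033, 0.2485]
ee_rot: [0.0, 0.853, 0.522, 0.0]
ft_force: [-0.3, -0.6, -0.3]
grip_width: 0.0004
```

```bash
cat >> h.py <<'E'
def rel(target, yaw, zmsg=""):
    "normalised row from measured pose to a tool-down pose with tool-x yaw (deg)"
    s=bot.read_state(); q=s["ee_rot"]; M=R.from_quat([*q[1:],q[0]]).as_matrix()
    c,n=np.cos(np.radians(yaw)),np.sin(np.radians(yaw))
    D=np.array([[c,n,0],[n,-c,0],[0,0,-1.]])
    print("t",s["time_s"],"tcp",s["tcp_pos"].round(4),"yaw",np.degrees(np.arctan2(M[1,0],M[0,0])).round(2),"z",M[:,2].round(3),"F",s["ft_force"].round(2),"g",s["grip_width"])
    print("row",((M.T@(np.array(target)-s["tcp_pos"]))/0.25).round(4),(R.from_matrix(M.T@D).as_rotvec()/np.pi).round(4))
E
python3 -c "
from h import *
rel([.522,.114,.22],109.9)"
```

```text
t 1.5833 tcp [ 0.3286 -0.2033  0.2485] yaw 62.91 z [ 0. -0. -1.] F [-0.28 -0.59 -0.28] g 0.0003704007406879947
row [1.4822 0.1108 0.1144] [ 2.000e-04  0.000e+00 -2.611e-01]
```

Emit:
jog_arm --pt "0.99 0.074 0.08 0 0 -0.261 0" --pt "0.99 0.074 0.08 0 0 -0.261 0" --pt "0.99 0.074 0.08 0 0 -0.261 0" --pt "0.99 0.074 0.08 0 0 -0.261 0" --pt "0.99 0.074 0.08 0 0 -0.261 0" --pt "0.99 0.074 0.08 0 0 -0.261 0" --pt "0.99 0.074 0.08 0 0 -0.261 0" --pt "0.99 0.074 0.08 0 0 -0.261 0"

```text
time_s: 2.25
tcp_pos: [0.4585, 0.0064, 0.2278]
ee_rot: [-0.0, 0.574, 0.819, -0.0]
ft_force: [0.3, -0.5, -0.8]
grip_width: 0.0001
```

```bash
python3 -c "
from h import *
rel([.522,.114,.22],109.9)
im,d=bot.capture('wrist'); cv2.imwrite('pics/w1.png',im[:,:,::-1])"
```

```text
t 2.25 tcp [0.4585 0.0064 0.2278] yaw 109.94 z [-0.001 -0.    -1.   ] F [ 0.3  -0.49 -0.84] g 5.6948065315706305e-05
row [0.318  0.3855 0.031 ] [-0.0002  0.      0.0002]
```

View pics/w1.png

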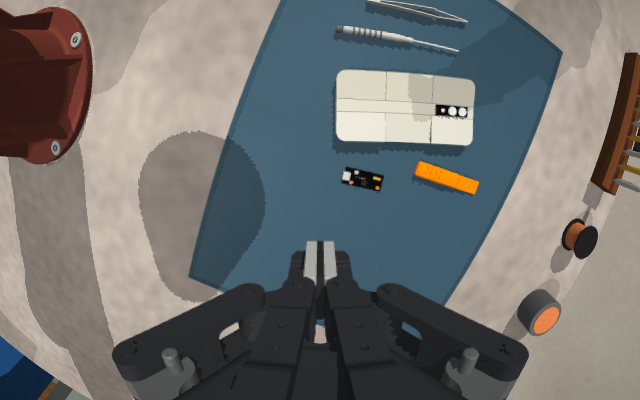

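Emit:
jog_arm --pt "0.03 0.385 0.28 0 0 0 0" --pt "0.03 0.385 0.28 0 0 0 0" --pt "0.03 0.385 0.28 0 0 0 0" --pt "0.03 0.385 0.28 0 0 0 0" --pt "0.03 0.385 0.28 0 0 0 0"

```text
time_s: 2.72
tcp_pos: [0.5456, 0.0435, 0.1567]
ee_rot: [-0.001, 0.578, 0.816, -0.001]
ft_force: [-0.1, -0.1, 0.7]
grip_width: 0.0001
```

```bash
python3 -c "
from h import *
rel([.522,.114,.22],109.9)
p=bot.camera_params('wrist')
im,d=bot.capture('wrist'); cv2.imwrite('pics/w2.png',im[:,:,::-1])
np.savez('w2.npz',im=im,d=d,**p)
cv2.imwrite('pics/w2z.png',cv2.resize(im[:200,200:500,::-1],None,fx=2.6,fy=2.6,interpolation=cv2.INTER_CUBIC))
o=bot.outline_of('wrist','phone')[0]; print(o['confidence'],o['centre']); np.save('w2m.npy',o['pixels'])
"
```

```text
t 2.7167 tcp [0.5456 0.0435 0.1567] yaw 109.36 z [-0.003 -0.    -1.   ] F [-0.12 -0.09  0.69] g 6.803734719626459e-05
row [ 0.2976  0.0038 -0.2529] [-0.001  -0.0003 -0.003 ]
0.56 [323.1, 110.6]
```

View pics/w2z.png

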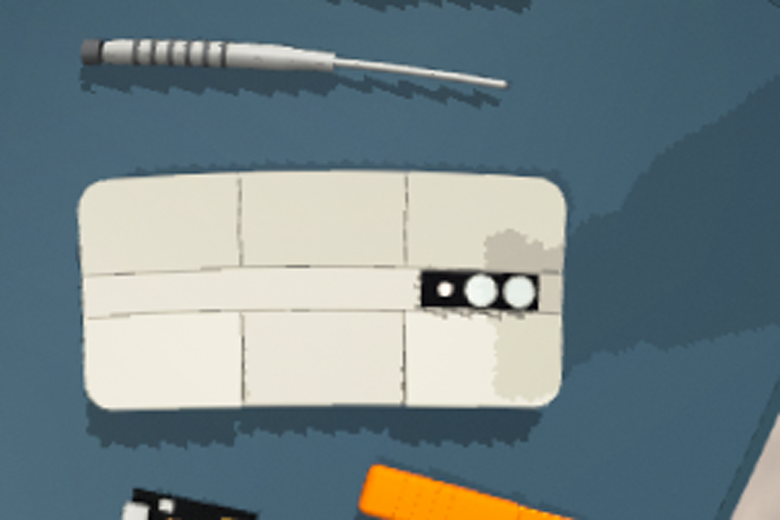

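```bash
cat >> h.py <<'E'
def wcloud(p,d):
    K=p["K"];T=p["world_from_camera"];v,u=np.mgrid[:400,:640]
    x=(u-K[0,2])/K[0,0];y=(v-K[1,2])/K[1,1];th=np.hypot(x,y)+1e-9
    k=np.tan(th)/th
    c=np.stack([x*k*d,y*k*d,d],-1)
    return c@T[:3,:3].T+T[:3,3]
def wproj(p,P):
    K=p["K"];T=np.linalg.inv(p["world_from_camera"]);c=np.atleast_2d(P)@T[:3,:3].T+T[:3,3]
    r=np.hypot(c[:,0],c[:,1]);th=np.arctan2(r,c[:,2])
    return np.c_[K[0,0]*th*c[:,0]/r+K[0,2],K[1,1]*th*c[:,1]/r+K[1,2]]
E
python3 - <<'E'
from h import *
p=dict(np.load("w2.npz")); m=np.load("w2m.npy"); C=wcloud(p,p["d"])
n,l,st,ce=cv2.connectedComponentsWithStats(m.astype(np.uint8)); m=l==1+np.argmax(st[1:,4])
W=C[m]; print("mat z",np.median(C[100:150,560:600,2][p["d"][100:150,560:600]>0]) , "phone z",np.percentile(W[:,2],[5,50,95]))
hull=W[W[:,2]>.009]
r=cv2.minAreaRect((hull[:,:2]*1000).astype(np.float32)); print(r)
c=np.array(r[0])/1000; a=np.radians(r[2] if r[1][0]>r[1][1] else r[2]-90)
L=(C[...,:2]-c)@np.array([[np.cos(a),-np.sin(a)],[np.sin(a),np.cos(a)]])
for sy,nm in((1,"left"),(-1,"right")):
  for sx in(54,0,-54):
    q=m&(abs(L[...,0]*1000-sx)<18)
    zz=[np.median(C[q&(abs(L[...,1]*1000-sy*y)<2.5)][:,2])*1000 for y in(2 if sx<54 else 9,14,20,26,32,36)]
    print(nm,sx,np.round(zz,1))
# camera bar
g=p["im"].max(2); q=m&(g<60); print("bar px",q.sum(), np.median(L[q],0)*1000)
b=np.argwhere(p["im"][100:125,355:410].max(2)<60); b=b[:,::-1]+[355,100]; print("bar L",np.array([L[v,u] for u,v in b]).mean(0)*1000)
E
```

```text
mat z -0.0009601879736073071 phone z [0.01269246 0.01471134 0.01724291]
((523.9476318359375, 112.87049865722656), (163.36813354492188, 78.57532501220703), 19.67861557006836)
left 54 [13.8 14.4 15.  15.6 16.4 16.7]
left 0 [13.9 14.3 15.  15.7 16.3 16.7]
left -54 [13.5 14.2 15.1 15.6 16.4 16.9]
right 54 [13.8 14.4 15.1 15.8 16.5 16.9]
right 0 [13.5 13.5 13.5 13.5 13.5 13.5]
right -54 [13.6 14.3 14.9 15.7 16.4 16.7]
bar px 277 [43.51248317 -0.14586486]
bar L [46.10017343  0.0622263 ]
```

```bash
cat >> h.py <<'E'
PC=np.array([.524,.1129]);PA=np.radians(19.68)
def spot(x,y): return PC+np.array([[np.cos(PA),-np.sin(PA)],[np.sin(PA),np.cos(PA)]])@np.array([x,y])/1000
E
python3 -c "
from h import *
rel([*spot(54,-31),.045],109.68)"
```

```text
t 2.8167 tcp [0.5455 0.0435 0.1588] yaw 109.41 z [-0. -0. -1.] F [-0.25 -0.81  0.59] g 0.00026184415600722847
row [0.1675 0.2281 0.455 ] [-0.0001  0.0001 -0.0015]
```

Emit:
jog_arm --pt "0.168 0.228 0.1 0 0 -0.001 0" --pt "0.168 0.228 0.3 0 0 -0.001 0" --pt "0.168 0.228 0.455 0 0 -0.001 0" --pt "0.168 0.228 0.455 0 0 -0.001 0" --pt "0.168 0.228 0.455 0 0 -0.001 0" --pt "0.168 0.228 0.455 0 0 -0.001 0"

```text
time_s: 3.32
tcp_pos: [0.5849, 0.1029, 0.0454]
ee_rot: [-0.0, 0.576, 0.818, -0.0]
ft_force: [0.0, -0.5, 0.3]
grip_width: -0.0001
```

```bash
python3 -c "
from h import *
rel([*spot(54,-31),.0343],109.68)
im,d=bot.capture('wrist'); cv2.imwrite('pics/w3.png',im[:,:,::-1])
"
```

```text
t 3.3167 tcp [0.5849 0.1029 0.0454] yaw 109.7 z [-0.001 -0.    -1.   ] F [ 0.01 -0.51  0.34] g -0.00010005287594173754
row [-0.0044  0.0002  0.0443] [-0.0003 -0.      0.0001]
```

View pics/w3.png

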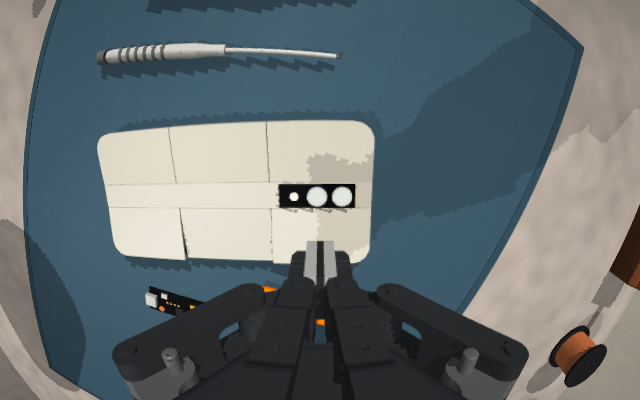

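Emit:
jog_arm --pt "-0.004 0 0.036 0 0 0 0" --pt "-0.004 0 0.04 0 0 0 0" --pt "-0.004 0 0.044 0 0 0 0" --pt "-0.004 0 0.046 0 0 0 0" --pt "-0.004 0 0.048 0 0 0 0"

```text
time_s: 3.78
tcp_pos: [0.5867, 0.1024, 0.0339]
ee_rot: [0.001, 0.575, 0.818, 0.0]
ft_force: [-2.5, -2.5, 10.3]
grip_width: -0.0
```

Emit:
jog_arm --pt "0 0 0.002 0 0 0 0" --pt "0 0 0.004 0 0 0 0"

```text
time_s: 3.95
tcp_pos: [0.5863, 0.1029, 0.0323]
ee_rot: [0.0, 0.575, 0.818, 0.0]
ft_force: [-0.1, 0.1, -0.9]
grip_width: 0.0003
```

```bash
python3 -c "
from h import *
rel([*spot(54,-31),.045],109.68)
rel([*spot(-54,-31),.045],109.68)"
```

```text
t 3.95 tcp [0.5863 0.1029 0.0323] yaw 109.78 z [ 0.001  0.    -1.   ] F [-0.14  0.14 -0.95] g 0.00028136276111545046
row [-0.0024 -0.0053 -0.0507] [0.0004 0.0001 0.0006]
t 3.95 tcp [0.5863 0.1029 0.0323] yaw 109.78 z [ 0.001  0.    -1.   ] F [-0.14  0.14 -0.95] g 0.00028136276111545046
row [-0.0016 -0.4373 -0.0512] [0.0004 0.0001 0.0006]
```

Emit:
jog_arm --pt "0 0 -0.05 0 0 0 0" --pt "0 0 -0.05 0 0 0 0" --pt "-0.002 -0.437 -0.05 0 0 0 0" --pt "-0.002 -0.437 -0.05 0 0 0 0" --pt "-0.002 -0.437 -0.05 0 0 0 0" --pt "-0.002 -0.437 -0.05 0 0 0 0" --pt "-0.002 -0.437 -0.05 0 0 0 0"

```text
time_s: 4.53
tcp_pos: [0.4823, 0.0653, 0.0442]
ee_rot: [-0.0, 0.575, 0.818, 0.0]
ft_force: [0.9, 0.3, 0.1]
grip_width: -0.0
```

```bash
cat >> h.py <<'E'
def sections(name):
    p=bot.camera_params('wrist'); im,d=bot.capture('wrist'); cv2.imwrite(f'pics/{name}.png',im[:,:,::-1])
    C=wcloud(p,d); a=PA
    L=(C[...,:2]-PC)@np.array([[np.cos(a),-np.sin(a)],[np.sin(a),np.cos(a)]])*1000
    ok=(d>0)&(C[...,2]<.03)
    for sy,nm in((1,"left"),(-1,"right")):
      for sx in(54,0,-54):
        f=lambda y:C[ok&(abs(L[...,0]-sx)<18)&(abs(L[...,1]-sy*y)<2.5)][:,2]
        a1,b1=f(10),f(34); print(nm,sx,len(b1),"rise mm",round((np.median(b1)-np.median(a1))*1000,1) if len(a1) and len(b1) else None)
    m=ok&(C[...,2]>.0105)&(abs(L[...,0])<95)&(abs(L[...,1])<48)&(im.min(2)>110)
    r=cv2.minAreaRect((C[m][:,:2]*1000).astype(np.float32)); print("phone rect",np.round(r[0],1),np.round(r[1],1),round(r[2],2))
E
python3 -c "
from h import *
rel([*spot(-54,-31),.0343],109.68); sections('w4')"
```

```text
t 4.5333 tcp [0.4823 0.0653 0.0442] yaw 109.75 z [-0.  0. -1.] F [0.9  0.32 0.1 ] g -2.6975754045582188e-05
row [-0.001   0.0053  0.0394] [-0.     -0.0001  0.0004]
left 54 421 rise mm 2.7
left 0 616 rise mm 2.7
left -54 736 rise mm 2.7
right 54 325 rise mm -0.0
right 0 449 rise mm 0.0
right -54 83 rise mm 2.7
phone rect [524.1 112.8] [162.9  79. ] 19.84
```

View pics/w4.png

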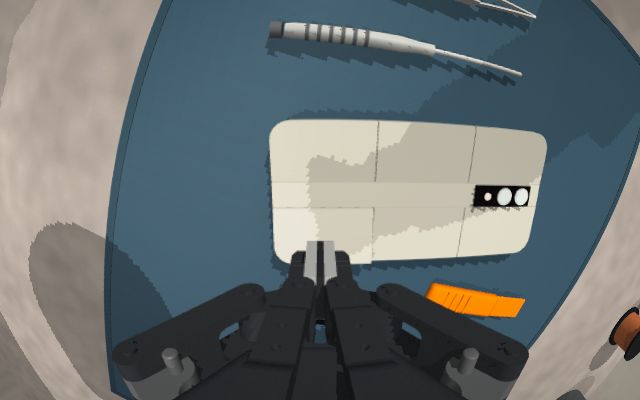

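Emit:
jog_arm --pt "0 0.004 0.032 0 0 0 0" --pt "0 0.004 0.036 0 0 0 0" --pt "0 0.004 0.039 0 0 0 0" --pt "0 0.004 0.041 0 0 0 0" --pt "0 0.004 0.043 0 0 0 0" --pt "0 0.004 0.045 0 0 0 0" --pt "0 0.004 0.047 0 0 0 0"

```text
time_s: 5.17
tcp_pos: [0.4845, 0.0661, 0.0319]
ee_rot: [-0.0, 0.575, 0.818, -0.0]
ft_force: [-0.1, -0.9, -0.1]
grip_width: -0.0001
```

```bash
python3 -c "
from h import *
rel([*spot(-54,31),.045],109.68)"
```

```text
t 5.1667 tcp [0.4845 0.0661 0.0319] yaw 109.81 z [-0.  0. -1.] F [-0.09 -0.89 -0.07] g -0.00011789862982443326
row [ 0.247  -0.0036 -0.0523] [-0.0001 -0.0001  0.0007]
```

Emit:
jog_arm --pt "0 0 -0.05 0 0 0 0" --pt "0 0 -0.05 0 0 0 0" --pt "0.247 -0.003 -0.05 0 0 0 0" --pt "0.247 -0.003 -0.05 0 0 0 0" --pt "0.247 -0.003 -0.05 0 0 0 0" --pt "0.247 -0.003 -0.05 0 0 0 0"

```text
time_s: 5.67
tcp_pos: [0.4622, 0.1245, 0.0444]
ee_rot: [-0.0, 0.574, 0.819, -0.0]
ft_force: [-0.7, -1.1, 0.1]
grip_width: -0.0001
```

```bash
python3 -c "
from h import *
rel([*spot(-54,31),.0343],109.68); sections('w5')"
```

```text
t 5.6667 tcp [0.4622 0.1245 0.0444] yaw 109.92 z [-0. -0. -1.] F [-0.74 -1.08  0.08] g -6.447930326191014e-05
row [-0.0031  0.0012  0.0402] [-0.0001 -0.      0.0013]
left 54 323 rise mm 2.7
left 0 433 rise mm 2.9
left -54 281 rise mm None
right 54 59 rise mm -0.1
right 0 47 rise mm None
right -54 53 rise mm None
phone rect [523.6 114.5] [163.1  83.2] 19.73
```

View pics/w5.png

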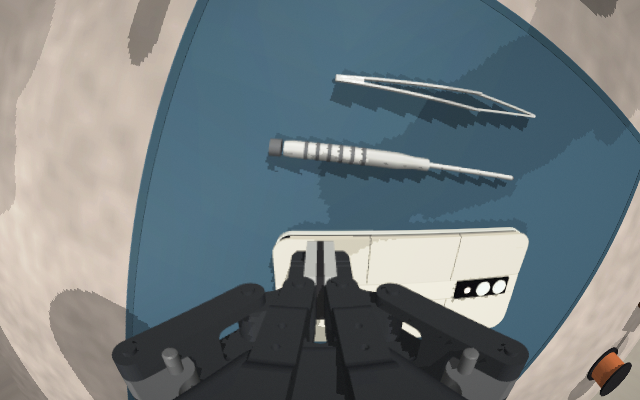

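Emit:
jog_arm --pt "-0.003 0 0.032 0 0 0 0" --pt "-0.003 0 0.036 0 0 0 0" --pt "-0.003 0 0.039 0 0 0 0" --pt "-0.003 0 0.041 0 0 0 0" --pt "-0.003 0 0.043 0 0 0 0" --pt "-0.003 0 0.045 0 0 0 0" --pt "-0.003 0 0.048 0 0 0 0"

```text
time_s: 6.3
tcp_pos: [0.4633, 0.1226, 0.033]
ee_rot: [0.0, 0.575, 0.818, 0.0]
ft_force: [0.2, 0.6, -0.7]
grip_width: 0.0001
```

```bash
python3 -c "
from h import *
rel([*spot(0,31),.045],109.68)"
```

```text
t 6.3 tcp [0.4633 0.1226 0.033 ] yaw 109.75 z [ 0.001 -0.    -1.   ] F [ 0.21  0.58 -0.74] g 0.00011481852806903485
row [ 0.0053  0.2157 -0.0477] [0.0001 0.0001 0.0004]
```

Emit:
jog_arm --pt "0 0 -0.05 0 0 0 0" --pt "0 0 -0.05 0 0 0 0" --pt "0.004 0.216 -0.05 0 0 0 0" --pt "0.004 0.216 -0.05 0 0 0 0" --pt "0.004 0.216 -0.05 0 0 0 0" --pt "0.004 0.216 -0.05 0 0 0 0"

```text
time_s: 6.8
tcp_pos: [0.5134, 0.1422, 0.0447]
ee_rot: [-0.0, 0.575, 0.818, -0.0]
ft_force: [-1.3, -0.6, -0.3]
grip_width: 0.0002
```

```bash
python3 -c "
from h import *
rel([*spot(0,31),.0343],109.68)"
```

```text
t 6.8 tcp [0.5134 0.1422 0.0447] yaw 109.79 z [-0.001 -0.    -1.   ] F [-1.29 -0.65 -0.26] g 0.00020864698103137419
row [-0.0006  0.0006  0.0414] [-0.0002 -0.      0.0006]
```

Emit:
jog_arm --pt "0 0 0.032 0 0 0 0" --pt "0 0 0.036 0 0 0 0" --pt "0 0 0.039 0 0 0 0" --pt "0 0 0.041 0 0 0 0" --pt "0 0 0.043 0 0 0 0" --pt "0 0 0.045 0 0 0 0" --pt "0 0 0.048 0 0 0 0"

```text
time_s: 7.38
tcp_pos: [0.5124, 0.1421, 0.0335]
ee_rot: [-0.0, 0.575, 0.818, -0.001]
ft_force: [-2.0, 0.3, 3.6]
grip_width: 0.0001
```

```bash
python3 -c "
from h import *
rel([*spot(54,31),.045],109.68)"
```

```text
t 7.3833 tcp [0.5124 0.1421 0.0335] yaw 109.79 z [-0.001 -0.    -1.   ] F [-1.96  0.32  3.6 ] g 7.264745560546476e-05
row [-0.0019  0.2204 -0.0462] [-0.0004 -0.      0.0006]
```

Still resisting here; go a little further.

Emit:
jog_arm --pt "0 0 0.001 0 0 0 0" --pt "0 0 0.003 0 0 0 0" --pt "0 0 0.003 0 0 0 0"

```text
time_s: 7.63
tcp_pos: [0.5134, 0.1423, 0.0325]
ee_rot: [0.0, 0.575, 0.818, 0.0]
ft_force: [-0.3, 0.5, 0.8]
grip_width: -0.0005
```

Emit:
jog_arm --pt "0 0 -0.05 0 0 0 0" --pt "0 0 -0.05 0 0 0 0" --pt "-0.001 0.216 -0.05 0 0 0 0" --pt "-0.001 0.216 -0.05 0 0 0 0" --pt "-0.001 0.216 -0.05 0 0 0 0" --pt "-0.001 0.216 -0.05 0 0 0 0"

```text
time_s: 8.13
tcp_pos: [0.5645, 0.1604, 0.0445]
ee_rot: [0.0, 0.575, 0.818, -0.0]
ft_force: [-0.0, -0.7, -0.2]
grip_width: -0.0002
```

```bash
python3 -c "
from h import *
rel([*spot(54,31),.0343],109.68)"
```

```text
t 8.1333 tcp [0.5645 0.1604 0.0445] yaw 109.81 z [ 0. -0. -1.] F [-0.   -0.66 -0.19] g -0.00023834574441121246
row [-0.0005 -0.0006  0.0409] [0.     0.     0.0007]
```

Emit:
jog_arm --pt "0 0 0.032 0 0 0 0" --pt "0 0 0.036 0 0 0 0" --pt "0 0 0.039 0 0 0 0" --pt "0 0 0.041 0 0 0 0" --pt "0 0 0.043 0 0 0 0" --pt "0 0 0.046 0 0 0 0" --pt "0 0 0.049 0 0 0 0" --pt "0 0 0.049 0 0 0 0"

```text
time_s: 8.8
tcp_pos: [0.5638, 0.1602, 0.0327]
ee_rot: [-0.0, 0.575, 0.818, -0.0]
ft_force: [0.2, -0.6, 0.5]
grip_width: -0.0001
```

Emit:
jog_arm --pt "0 0 -0.1 0 0 0 0" --pt "0 0 -0.2 0 0 0 0" --pt "-0.41 -0.216 -0.5 0 0 0 0" --pt "-0.41 -0.216 -0.5 0 0 0 0" --pt "-0.41 -0.216 -0.5 0 0 0 0" --pt "-0.41 -0.216 -0.5 0 0 0 0" --pt "-0.41 -0.216 -0.5 0 0 0 0" --pt "-0.41 -0.216 -0.5 0 0 0 0" --pt "-0.41 -0.216 -0.5 0 0 0 0"

```text
time_s: 9.55
tcp_pos: [0.5477, 0.0464, 0.1569]
ee_rot: [-0.001, 0.575, 0.818, -0.0]
ft_force: [0.0, -0.0, -0.7]
grip_width: 0.0001
```

```bash
python3 -c "
from h import *
sections('w6')
im=cv2.imread('pics/w6.png')
cv2.imwrite('pics/w6z.png',cv2.resize(im[:220,200:500],None,fx=2.6,fy=2.6,interpolation=cv2.INTER_CUBIC))
"
```

```text
left 54 230 rise mm -0.1
left 0 254 rise mm -0.3
left -54 226 rise mm -0.1
right 54 226 rise mm 0.1
right 0 244 rise mm 0.0
right -54 214 rise mm 0.1
phone rect [524.  112.7] [162.8  79. ] 19.81
```

View pics/w6z.png

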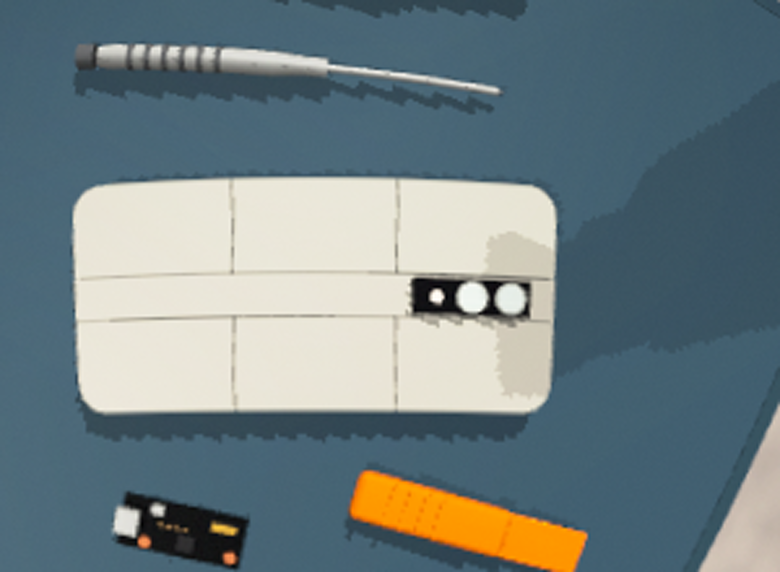

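```bash
python3 -c "
from h import *
print(bot.hand_in())"
```

```text
the job is handed in; nothing more can be done
None
```

All six cover sections are down flush, and the job was handed in at about 9.6 s of the 51 s allowed.

- **Pressing:** `mid_right` was already clicked in at the start, so I left it alone. I pressed the other five with the shut fingertips, in the order `top_right`, `bot_right`, `bot_left`, `mid_left`, `top_left`. The highest contact force I read was about 11 N on the first section. Forces are only reported at the end of each move, so peaks in between were not seen. `mid_left` was still resisting after the first stroke and went down with another 0.75 mm.
- **Final depth check:** the outer edge of each section is within 0.3 mm of level with the middle strip; the proud sections stood 2.7 mm up before. The largest reading, -0.3 mm at `mid_left`, is probably depth noise, as its picture looks flush.
- **Phone:** its measured position was the same before and after to about 0.2 mm and 0.15°.
- **Surroundings:** in the last picture the screwdriver, port board and wedge look untouched. The arm stayed clear of the tweezers, cup, case and lifter, but I did not re-measure them at the end.

No check failed. While the arm hovered over `bot_left`, the fingers hid part of the phone, so that depth check was incomplete. The final view covered all six sections.

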